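# Clear the siding and hold the layout hatch open

## Task

The turnout motor under the hinged hatch of the model railway module needs attention, but a covered goods wagon is standing on the hatch. Park the wagon upright in the empty wooden cradle without dropping it, and let go of it; then lift the hatch by its bar and hold it open at 60 degrees from shut. The hatch falls shut by itself, so finish while still holding it there with the gripper, and leave everything else where it stands.

Things in the scene. Friction and masses are not known exactly. Their poses are not given: they have to be found in the camera images.
- module: fixed plywood box, 220 mm (its x, -90 to +130) by 380 mm (its y, +-190), grassed top 65 mm above the table; origin on the table, yaw within 0.25. The hatch is its top from x -90 to +60, y +-120, with fixed decks beyond both ends. Strip behind it: two houses, 70 mm tall, at the corners, small trees. Track along y at x -35, rail tops 5 mm above the top, over hatch and decks
- hatch (a joint): opening of the hatch, rad: 0 shut and level, grows as its front (-x) edge rises, stop at 1.9; 60 degrees is 1.047. A plywood panel 150 mm (module x) by 240 mm (module y), 9 mm thick, about 0.35 kg, track on top, no spring or latch: let go below 90 degrees, it falls shut. Lifting at the bar takes about 2 N
- hatch_hinge (a point): middle of the hinge line, 56 mm above the table at the hatch's rear edge; the line runs along module y. The point turns with the hatch (its axes are the module's when shut)
- hatch_bar (a point): middle of the hatch's pull bar: round steel, 12 mm thick, along module y, between two side arms 55 mm either side of this point (98 mm clear). Level with the panel, 50 mm in front of its free edge (gap 44 mm), 200 mm from the hinge line; shut, it is 60 mm above the table, nothing below. It can turn in a pinch across it
- wagon: brown covered goods wagon, grey roof, standing on the hatch's track; loose, 0.08 to 0.17 kg. Origin under its middle at the wheel treads (rail top); x is its long axis, along the track at first, both ends alike. Body 130 mm long, 34 mm wide, flat sides from 12 to 44 mm above the origin, roof top 51 mm; narrower chassis beneath; it does not roll
- cradle: fixed wooden tray, 190 mm (its x) by 62 mm (its y), 20 mm tall, empty; origin on the table under its centre; yaw within 0.4 of the world's x. One lane along its x, 170 mm long and 46 mm wide inside, floor 8 mm above the table, walls and ends 12 mm above that floor
- cradle_floor (a point): centre of the cradle's lane on its floor, 8 mm above the table; axes as the cradle. The wagon's origin belongs here, long axis along x
- tank_wagon: grey tank wagon, loose bystander beyond the cradle, 130 x 30 mm, 50 mm tall; origin beneath
- loco: small ochre locomotive, loose bystander on the table just in front (-x) of the cradle, across it, 150 x 34 mm, 59 mm tall; origin beneath
- paint_jar: small glass paint jar, 30 mm diameter, 36 mm tall, loose bystander on the module's left (+y) side deck; origin beneath
- wheel_box: open grey plastic box, 60 x 44 mm, 25 mm tall, loose bystander on the module's right (-y) side deck; origin beneath
Things that resemble listed ones, but are neither listed nor needed, are in the scene too. Leave any pink look-alike of the wagon alone.

How it is judged:
By the outcome, as a careful person would: the job done as asked, in the order asked, and still so for the second after the job is handed in, while the arm keeps its last pose, push and grip.
It also fails if it takes over 64 s, if anything falls off the work surface, if the arm or the gripper's body presses on something with over 40 N, if the wrist force passes 120 N, or if a joint passes its speed limit or range.

## Robot

A 6-joint arm with a two-finger parallel gripper is mounted at the origin on the work surface. World frame = base frame: x ahead of the robot, y to its left, z up, the work surface at z = 0. Lengths are in m, angles in degrees, forces in N, time in s.
With the tool pointing down it reaches from about 0.25 to 0.725 m from the base axis. Payload 9.7 kg.
Tool frame: the origin (TCP) lies midway between the tips of the shut fingers; the grasp point (between the pads) lies 19 mm behind it; z points along the fingers, y is the line along which they close (so a half turn about z gives the same grasp; the last joint's range is limited). The gripper opens to 85 mm and grips with 20 to 120 N. Pads are 22 mm wide; open, the fingers measure 114 mm over their backs; the gripper's body (76 mm by 85 mm) begins 54 mm behind the grasp point. The pads swing forward as they close: fully open they stand 13 mm farther back than shut.
Start: joints at [-68.812, 4.979, 10.078, 95.1, 0, 90], TCP at [0.199, -0.513, 0.231] pointing down, gripper open.
Joint ranges: [-179.16, 179.16], [-48.56, 103.87], [-65.8, 70.77], [-126.05, 130.52], [-82.76, 87.17], [-180, 180]. Speed limits (degrees/s): [127.2, 127.2, 147.25, 180, 180, 180].

## Interface

Orientations are given as [roll, pitch, yaw] about the fixed x, y, z axes, in that order (R = Rz(yaw) Ry(pitch) Rx(roll)).
In Python, from workcell import * gives the robot as it stands.
- The arm moves only by the tool servo_tool, never from a script. Its argument "moves" is a list of rows, each a list of 4 numbers: the shift along the world's x, y, z in shares of 80 cm (1.0 is 80 cm), then the turn about the world's z in shares of 4 rad (1.0 is 4 rad). A call has 1 to 20 rows; each row is the pose to reach, as a shift and turn from the pose commanded when the call began; what a row does not reach only later rows make up. A row lasts 1/12 s, in which the tool goes at most 41.7 mm and 7.16 degrees, less where a joint would pass 70% of its speed; a pose out of reach is approached as far as the arm can. A shift or turn number past 1, either way, is cut back to 1. A call with a gripper value outside its range is refused whole. "claw" is the closure, from 0 (fully open) to 1 (shut), set as the call begins (left out, the last holds). The fingers move at their own pace and stop on an object; "force" is the grip in N (left out, the last holds). Time passes only in rows, so rows that repeat a pose let the fingers close. It gives the time, the measured TCP pose, the force, the opening and the grip force at its end, in the units of the state.
- get_obs(): the state, without advancing time (a new reading comes with each control period).
- camera(name): name is "scene" or "top" or "wrist"; returns the picture (384x512x3 uint8, red, green, blue); there is no depth.
- get_calibration(name): a dict with "fx", "fy", "cx", "cy" (pixels), "rvec" (rotation vector, rad) and "tvec" (3), from world to camera coordinates, as OpenCV has them; the wrist camera has in their place "tool_from_camera" (4x4, takes a point from camera to tool coordinates, whose origin is the TCP and whose axes are the flange's). Camera axes: x right, y down, z forward; pixel columns grow to the right and rows downward; lengths in m; the calibration is good to about 2 mm. A picture is of the moment at which its call begins: read the wrist's pose just before it. get_calibration takes no time and is no camera call.
- job_done(): hands the job in; it is judged then, once.
The state is a dict: "time": time; "q": joint angles; "qd": joint speeds; "joint_efforts": joint torques, N m; "ee_pos": TCP position; "tcp_rot": TCP orientation; "wrist_force": force on the tool from outside, world axes, zero at the start; "torque": the same for the moment, N m; "opening": finger opening in m; "grasp_force": force on a finger pad.
Only numpy, scipy, OpenCV 4.12 (cv2) and the standard library are available. Lean on these libraries where they do the work, as an engineer would, in place of code of your own. Each camera call takes 0.05 s, during which the arm holds its last target. There are 200 camera calls.

## Working session

There is one attempt and no reset: what is moved stays moved. The work goes in short steps, Python scripts to look and compute and a tool call to move; the robot and the scene stay as the last step left them, time stands still between calls to the robot, and variables do not carry over. Pictures are saved under pics/ and viewed, at most 10 in all, crops included, and the job is handed in when it is done.

Besides the shell and the picture viewer there is one more tool, called after "Emit:" by a JSON object that holds its "fn" and its "kwargs", one argument or row to a line. servo_tool: Moves the arm, as the interface text tells. Its arguments: {"type":"object","properties":{"moves":{"type":"array","items":{"type":"array","items":{"type":"number"}}},"claw":{"type":"number"},"force":{"type":"number"}},"required":["moves"]}

```bash
mkdir -p pics; ls
python3 - <<'E'
from workcell import *
import cv2
for n in("top","scene"):
    im=camera(n); cv2.imwrite(f"pics/{n}1.png",cv2.cvtColor(cv2.resize(im,(800,600),interpolation=cv2.INTER_CUBIC),cv2.COLOR_RGB2BGR)); cv2.imwrite(f"{n}1raw.png",im[:,:,::-1])
    c=get_calibration(n); R=cv2.Rodrigues(c["rvec"] if not isinstance(c["rvec"],list) else __import__('numpy').array(c["rvec"]))[0]; print(n,c,-R.T@c["tvec"])
print(get_obs(), get_calibration("wrist"))
E
```

```text
pics
top {'fx': 359.4403104635463, 'fy': 359.4403104635463, 'cx': 248.32706104964075, 'cy': 192.21972450895842, 'rvec': array([ 2.14562998, -2.12005089,  0.16550954]), 'tvec': array([0.00417467, 0.55830756, 1.08167159])} [3.75542149e-01 8.30122573e-04 1.15788842e+00]
scene {'fx': 352.0505645853773, 'fy': 352.0505645853773, 'cx': 260.2427687036305, 'cy': 192.34515299749762, 'rvec': array([ 1.37972663,  2.13743046, -0.95417044]), 'tvec': array([ 0.24398359, -0.29683832,  1.26828886])} [1.12894266 0.26342223 0.64210186]
{'time': 0.1, 'q': array([-6.88127133e+01,  5.00937164e+00,  1.00378359e+01,  9.50979110e+01,
        9.38752573e-04,  8.99991336e+01]), 'qd': array([ 0.00218955, -0.09467025,  0.09314692, -0.00050019,  0.00742763,
        0.03797976]), 'joint_efforts': array([-2.59407250e-05, -5.21558475e+01,  4.65656841e+01,  1.59953814e-02,
       -6.86439944e-05,  8.44386108e-06]), 'ee_pos': array([ 0.19871228, -0.51263528,  0.23062992]), 'tcp_rot': array([-1.79930553e+02, -9.39802005e-04,  2.11881520e+01]), 'wrist_force': array([-0.48167735, -0.34963669,  0.42117756]), 'torque': array([0.02140575, 0.02962116, 0.00257718]), 'grasp_force': 0.0, 'opening': 0.08529716784461554} {'fx': 266.67956913611835, 'fy': 266.67956913611835, 'cx': 258.09459886108345, 'cy': 187.78219497398078, 'tool_from_camera': array([[ 9.56983616e-04, -9.63345418e-01, -2.68262354e-01,
         6.76012189e-02],
       [ 9.99999116e-01,  1.16967005e-03, -6.33012825e-04,
         5.15013807e-05],
       [ 9.23588444e-04, -2.68261511e-01,  9.63345685e-01,
        -1.42544156e-01],
       [ 0.00000000e+00,  0.00000000e+00,  0.00000000e+00,
         1.00000000e+00]])}
```

View pics/top1.png

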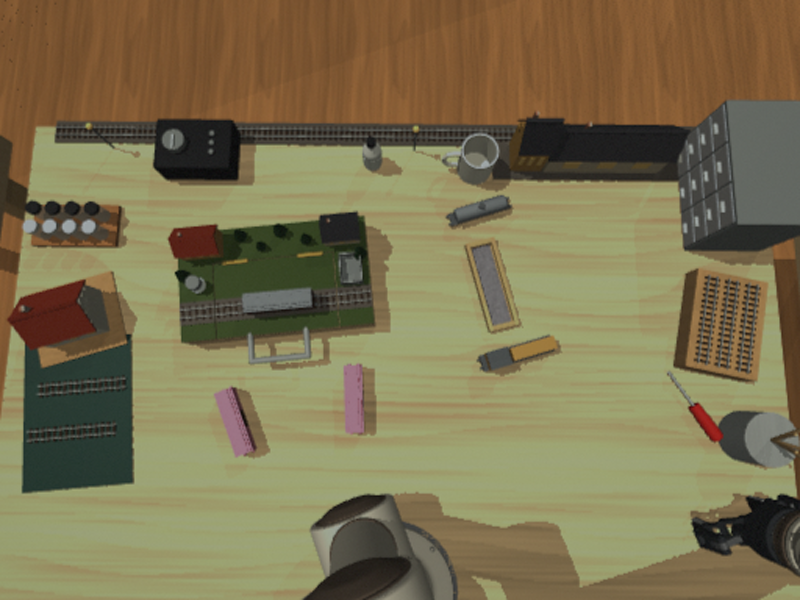

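View pics/scene1.png

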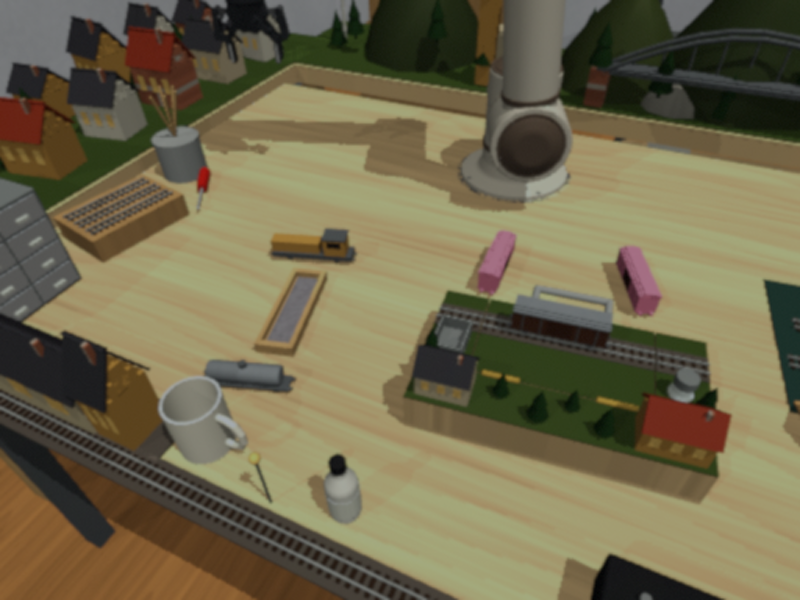

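The top view shows the module with the wagon at about (278,300), the bar at (250–310,360) and the cradle at (494,285). The tank wagon is at (478,210) and the loco at (520,353). The scene view agrees. Next I'll turn these into positions and check the sizes.

```bash
cat > h.py <<'E'
import numpy as np, cv2
from workcell import *
from scipy.spatial.transform import Rotation as Ro
def cam(n,pos=None,rot=None):
    c=get_calibration(n); K=np.array([[c['fx'],0,c['cx']],[0,c['fy'],c['cy']],[0,0,1]])
    if n=='wrist':
        T=np.eye(4);T[:3,:3]=Ro.from_euler('xyz',rot,degrees=True).as_matrix();T[:3,3]=pos
        W=np.linalg.inv(T@c['tool_from_camera']); return K,W[:3,:3],W[:3,3]
    return K,cv2.Rodrigues(np.array(c['rvec']))[0],np.array(c['tvec'])
def unproj(C,px,z):
    K,R,t=C; o=-R.T@t; d=(R.T@np.linalg.inv(K)@np.c_[np.array(px,float),np.ones(len(px))].T).T
    return o+d*((z-o[2])/d[:,2])[:,None]
def proj(C,P):
    K,R,t=C; p=(K@(R@np.array(P,float).T+t[:,None])).T; return p[:,:2]/p[:,2:]
E
python3 - <<'E'
from h import *
C=cam('top'); s=512/800
def go(n,px,z):
    P=unproj(C,np.array(px)*s,z); print(n,P.round(4).tolist(),'len',np.linalg.norm(np.diff(P,axis=0),axis=1).round(4)); return P
go('module FL FR RR',[(181,341),(374,326),(363,215)],.065)
go('wagon',[(243,292),(311,288),(314,308),(244,313)],.121)
go('bar',[(250,362),(310,357)],.06)
go('cradle',[(467,243),(495,239),(521,323),(490,332)],.02)
im=cv2.imread('top1raw.png')
a=im[120:245,105:245]; b=im[120:245,275:365]
cv2.imwrite('pics/crop1.png',np.hstack([cv2.resize(a,None,fx=3.4,fy=3.4,interpolation=2),cv2.resize(b,None,fx=3.4,fy=3.4,interpolation=2)]))
E
```

```text
module FL FR RR [[0.4699, 0.4142, 0.065], [0.5038, 0.0375, 0.065], [0.7294, 0.0635, 0.065]] len [0.3782 0.2271]
wagon [[0.5586, 0.2829, 0.121], [0.5677, 0.1552, 0.121], [0.5298, 0.1483, 0.121], [0.5188, 0.2788, 0.121]] len [0.128  0.0386 0.131 ]
bar [[0.431, 0.2782, 0.06], [0.4421, 0.1615, 0.06]] len [0.1173]
cradle [[0.6855, -0.1522, 0.02], [0.6948, -0.2106, 0.02], [0.5188, -0.2603, 0.02], [0.4996, -0.1969, 0.02]] len [0.0592 0.1829 0.0662]
```

View pics/crop1.png

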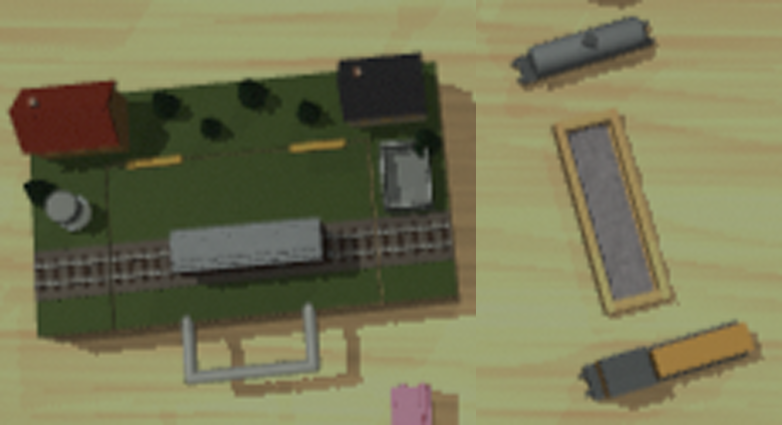

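Crop positions: 
- module corners FL (40,337), FR (458,299), RR (437,62)
- wagon roof (169,231)–(322,262)
- bar centreline (190,377)–(316,367)
- cradle outer corners (553,126), (622,114), (673,299), (612,315)

I'll fit the poses to these.

```bash
cat >> h.py <<'E'
from scipy.optimize import least_squares
def fit(C,model,px,x0):
    "planar pose (x,y,yaw) minimising reprojection of model points"
    m=np.array(model,float); px=np.array(px,float)
    def f(v):
        c,s=np.cos(v[2]),np.sin(v[2]); P=np.c_[v[0]+c*m[:,0]-s*m[:,1],v[1]+s*m[:,0]+c*m[:,1],m[:,2]]
        return (proj(C,P)-px).ravel()
    r=least_squares(f,x0,loss='soft_l1'); print('  res px',r.fun.round(1)); return r.x
E
python3 - <<'E'
from h import *
C=cam('top')
L=lambda p:np.array(p)/3.4+[105,120]-.35
Rr=lambda p:(np.array(p)-[476,0])/3.4+[275,120]-.35
m=fit(C,[(-.09,.19,.065),(-.09,-.19,.065),(.13,-.19,.065),(-.14,.055,.06),(-.14,-.055,.06)],L([(40,337),(458,299),(437,62),(190,377),(316,367)]),[.58,.22,.1]);print('module',m)
w=fit(C,[(.065,.018,.118),(-.065,.018,.118),(-.065,-.018,.118),(.065,-.018,.118)],L([(172,275),(319+3,262),(319,219),(169,231)])[[0,1,2,3]],[.55,.22,1.67]);print('wagon',w)
c=fit(C,[(.095,.031,.02),(.095,-.031,.02),(-.095,-.031,.02),(-.095,.031,.02),(.085,.023,.02),(.085,-.023,.02),(-.085,-.023,.02),(-.085,.023,.02)],Rr([(553,126),(622,114),(673,299),(612,315),(570,132),(606,122),(655,290),(619,300)]),[.6,-.2,.25]);print('cradle',c,np.degrees(c[2]))
R=np.array([[np.cos(m[2]),-np.sin(m[2])],[np.sin(m[2]),np.cos(m[2])]])
print('wagon in module',R.T@(w[:2]-m[:2]),'bar',m[:2]+R@[-.14,0])
E
```

```text
res px [-0.7 -0.1  0.3 -0.6  0.2  0.3  0.6  0.4 -0.5 -0. ]
module [0.57825814 0.23510631 0.10617437]
  res px [-0.2 -0.4 -0.  -0.3  0.1  0.3  0.2  0.5]
wagon [0.54395697 0.22002931 1.6679854 ]
  res px [ 0.6 -0.4 -1.4 -1.5  0.4  0.1 -0.4  0.2 -1.2  0.2  1.8 -0.4  2.4  0.3
 -0.9  1. ]
cradle [ 0.5992435  -0.20380515  0.26666341] 15.27868765753555
wagon in module [-0.0357058  -0.01135703] bar [0.43904651 0.22026981]
```

Careful with the scale: shifts go in shares of 80 cm and turns go in shares of 4 rad. That gives: 40 cm / 80 = 0.5, 39 cm / 80 = 0.4875, -0.1 rad / 4 = -0.025.

Emit:
{"fn": "servo_tool", "kwargs": {
  "moves": [
    [0.0375,0.0375,0.0063,-0.005],
    [0.075,0.0625,0.0125,-0.0075],
    [0.1125,0.1,0.0188,-0.01],
    [0.15,0.125,0.025,-0.0125],
    [0.1875,0.15,0.025,-0.015],
    [0.225,0.175,0.025,-0.0175],
    [0.2625,0.2125,0.025,-0.02],
    [0.3125,0.25,0.025,-0.0225],
    [0.35,0.275,0.025,-0.025],
    [0.3875,0.3,0.025,-0.025],
    [0.425,0.3375,0.025,-0.025],
    [0.4625,0.3625,0.025,-0.025],
    [0.4875,0.3813,0.025,-0.025],
    [0.5,0.3875,0.025,-0.025],
    [0.5,0.3875,0.025,-0.025],
    [0.5,0.3875,0.025,-0.025],
    [0.5,0.3875,0.025,-0.025]
  ]
}}

```text
time: 1.52
ee_pos: [0.5982, -0.2033, 0.2511]
tcp_rot: [-180.0, 0.0, 15.4]
wrist_force: [0.2, 0.0, 0.2]
opening: 0.0859
grasp_force: 0.0
```

```bash
cat >> h.py <<'E'
def shot(f):
    o=get_obs(); im=camera('wrist'); np.savez(f+'.npz',p=o['ee_pos'],r=o['tcp_rot']); cv2.imwrite(f'pics/{f}.png',im[:,:,::-1]); print(o['time'],o['ee_pos'],o['tcp_rot'],o['opening'],o['wrist_force'])
def wc(f): d=np.load(f+'.npz'); return cam('wrist',d['p'],d['r'])
E
python3 -c "
from h import *
shot('w1')"
```

```text
1.5167 [ 0.59815908 -0.20330508  0.25113119] [-1.79989907e+02  3.52220641e-02  1.54308520e+01] 0.08587324110822209 [0.22458574 0.0059831  0.18642492]
```

View pics/w1.png

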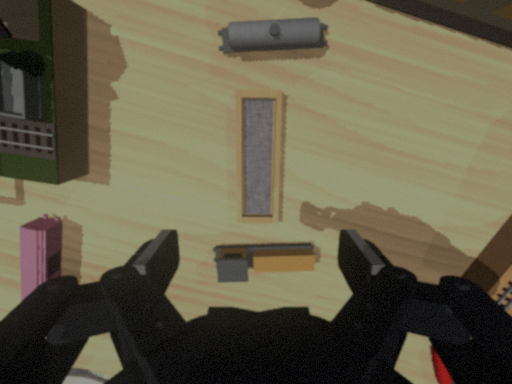

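The wrist view shows the cradle centred: outer corners (236,90), (284,91), (281,221), (238,222), lane (242,97)–(273,216). The loco is at (265,262) and the tank at (273,35).

Run:
```python
from h import *
C=wc('w1')
c=fit(C,[(.095,.031,.02),(.095,-.031,.02),(-.095,-.031,.02),(-.095,.031,.02),(.085,.023,.02),(.085,-.023,.02),(-.085,-.023,.02),(-.085,.023,.02)],[(236,90),(284,91),(281,221),(238,222),(242,97),(276,97),(273,216),(243,216)],[.6,-.2,.27]);print('cradle',c,np.degrees(c[2]))
# line fit of the lane borders: dark gravel vs wood by saturation
im=cv2.imread('pics/w1.png'); hsv=cv2.cvtColor(im,cv2.COLOR_BGR2HSV)
m=((hsv[...,1]<70)&(hsv[...,2]>60)).astype(np.uint8); m[:85]=0;m[228:]=0;m[:,:230]=0;m[:,290:]=0
n,l,s,ce=cv2.connectedComponentsWithStats(m); i=1+s[1:,4].argmax(); print(s[i],ce[i])
pts=np.argwhere(l==i)[:,::-1].astype(float); P=unproj(C,pts,.008)[:,:2]
r=cv2.minAreaRect(P.astype(np.float32)*1000);print(r); print('centroid',P.mean(0))
u,sv,vt=np.linalg.svd(P-P.mean(0),full_matrices=False);print(np.degrees(np.arctan2(vt[0,1],vt[0,0])))
```

```text
res px [-0.  -1.2 -1.  -1.9 -1.9  1.8  0.   0.6  0.1 -0.2  0.7  0.1  0.9  0.6
  0.3  0.4]
cradle [ 0.60194209 -0.20332644  0.26437864] 15.147780031553843
[ 244   99   29  116 3145] [257.79046105 154.77965024]
((600.3301391601562, -201.8374786376953), (168.783203125, 39.95935821533203), 14.718477249145508)
centroid [ 0.6057914  -0.20047296]
-164.97006798118147
```

Converted, 42.3 cm / 80 = 0.5288, 41 cm / 80 = 0.5125, 1.2 rad / 4 = 0.3.

Emit:
{"fn": "servo_tool", "kwargs": {
  "moves": [
    [0,0.025,0,0.025],
    [0,0.0625,0,0.05],
    [-0.0063,0.1,0,0.075],
    [-0.0125,0.1375,0,0.1],
    [-0.0188,0.175,0,0.125],
    [-0.025,0.2125,0,0.15],
    [-0.0313,0.25,0,0.175],
    [-0.0375,0.2875,0,0.2],
    [-0.0438,0.325,0,0.225],
    [-0.05,0.3625,0,0.25],
    [-0.0563,0.4,0,0.275],
    [-0.0625,0.4375,0,0.3],
    [-0.0675,0.475,0,0.325],
    [-0.0675,0.5125,0,0.35],
    [-0.0675,0.5288,0,0.35],
    [-0.0675,0.5288,0,0.35],
    [-0.0675,0.5288,0,0.35],
    [-0.0675,0.5288,0,0.35]
  ]
}}

```text
time: 3.07
ee_pos: [0.5449, 0.2188, 0.2515]
tcp_rot: [180.0, 0.0, 95.5]
wrist_force: [0.2, -0.2, 0.1]
opening: 0.0854
grasp_force: 0.0
```

```bash
python3 -c "
from h import *
shot('w2')"
```

```text
3.0667 [0.54487549 0.21881218 0.25152552] [1.79989148e+02 1.78044147e-02 9.55191827e+01] 0.08535073275997393 [ 0.15975417 -0.20411077  0.09425236]
```

View pics/w2.png

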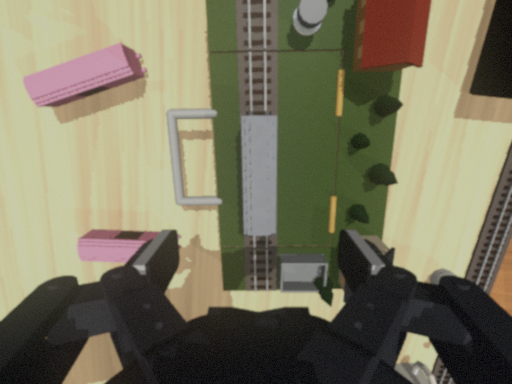

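The roof spans (242,115)–(277,235). The bar centreline runs from (173,114) to (181,201), and hatch seams are at row 50 and row 247.

Run:
```python
from h import *
C=wc('w2')
P=unproj(C,[(242,115),(277,115),(277,235),(243,235)],.119);print(P.round(4),P.mean(0),np.linalg.norm(np.diff(P,axis=0),axis=1))
w=fit(C,[(.065,.018,.119),(.065,-.018,.119),(-.065,-.018,.119),(-.065,.018,.119)],[(242,115),(277,115),(277,235),(243,235)],[.55,.22,1.67]);print('wagon',w,np.degrees(w[2]))
m=fit(C,[(-.14,.055,.06),(-.14,-.055,.06),(-.09,.12,.065),(-.09,-.12,.065),(-.09,-.19,.065)],[(173,114),(181,201),(209,51),(220,247),(223,291)],[.58,.23,.1]);print('module',m)
R=np.array([[np.cos(m[2]),-np.sin(m[2])],[np.sin(m[2]),np.cos(m[2])]])
print('wagon in module',R.T@(w[:2]-m[:2]),'bar',m[:2]+R@[-.14,0])
```

```text
[[0.5222 0.2835 0.119 ]
 [0.5568 0.2869 0.119 ]
 [0.572  0.1574 0.119 ]
 [0.5339 0.1537 0.119 ]] [0.54621821 0.22038202 0.119     ] [0.03482465 0.13030463 0.03826514]
  res px [-0.6  0.2  0.6  0.  -1.1 -0.2  0.9 -0.1]
wagon [0.54619241 0.22041517 1.6730087 ] 95.85633760460792
  res px [-0.8 -0.1 -0.4 -0.5  0.5  2.2  0.6 -0.5  0.1 -0.3]
module [0.58002399 0.23693288 0.11157289]
wagon in module [-0.03546033 -0.01264814] bar [0.44089448 0.22134506]
```

Converted, -16.4 cm / 80 = -0.205, -16.2 cm / 80 = -0.2025, 0.006 rad / 4 = 0.0015.

Emit:
{"fn": "servo_tool", "kwargs": {
  "moves": [
    [0.0013,0,-0.025,0.0015],
    [0.0013,0,-0.0625,0.0015],
    [0.0013,0,-0.1,0.0015],
    [0.0013,0,-0.1375,0.0015],
    [0.0013,0,-0.1625,0.0015],
    [0.0013,0,-0.1813,0.0015],
    [0.0013,0,-0.1938,0.0015],
    [0.0013,0,-0.2025,0.0015],
    [0.0013,0,-0.205,0.0015],
    [0.0013,0,-0.205,0.0015],
    [0.0013,0,-0.205,0.0015]
  ]
}}

```text
time: 4.03
ee_pos: [0.5463, 0.2202, 0.0884]
tcp_rot: [179.9, -0.0, 96.0]
wrist_force: [-0.4, 0.2, -0.5]
opening: 0.0853
grasp_force: 0.0
```

Emit:
{"fn": "servo_tool", "kwargs": {
  "moves": [
    [0,0,0,0],
    [0,0,0,0],
    [0,0,0,0],
    [0,0,0,0],
    [0,0,0,0],
    [0,0,0,0],
    [0,0,0,0],
    [0,0,0,0],
    [0,0,0,0],
    [0,0,0,0],
    [0,0,0,0],
    [0,0,0,0]
  ],
  "claw": 1,
  "force": 30
}}

```text
time: 5.03
ee_pos: [0.5459, 0.2203, 0.0877]
tcp_rot: [180.0, -0.0, 96.0]
wrist_force: [-1.6, 0.9, 5.1]
opening: 0.0332
grasp_force: 32.9
```

Converted, 10 cm / 80 = 0.125, 9 cm / 80 = 0.1125.

Emit:
{"fn": "servo_tool", "kwargs": {
  "moves": [
    [0,0,0.0038,0],
    [0,0,0.0125,0],
    [0,0,0.025,0],
    [0,0,0.0438,0],
    [0,0,0.0625,0],
    [0,0,0.0813,0],
    [0,0,0.1,0],
    [0,0,0.1125,0],
    [0,0,0.125,0],
    [0,0,0.125,0]
  ]
}}

```text
time: 5.87
ee_pos: [0.5464, 0.2204, 0.1897]
tcp_rot: [179.8, -0.0, 96.0]
wrist_force: [0.1, -0.1, -0.6]
opening: 0.0339
grasp_force: 32.3
```

Converted, -42.3 cm / 80 = -0.5288, -41.8 cm / 80 = -0.5225, -1.41 rad / 4 = -0.3525.

Emit:
{"fn": "servo_tool", "kwargs": {
  "moves": [
    [0,-0.0125,0,-0.01],
    [0,-0.0375,0,-0.025],
    [0,-0.0625,0,-0.05],
    [0.0038,-0.1,0,-0.075],
    [0.0075,-0.1375,0,-0.1],
    [0.0125,-0.175,0,-0.125],
    [0.0188,-0.2125,0,-0.15],
    [0.025,-0.25,0,-0.175],
    [0.0313,-0.2875,0,-0.2],
    [0.0375,-0.325,0,-0.225],
    [0.0438,-0.3625,0,-0.25],
    [0.05,-0.4,0,-0.275],
    [0.0563,-0.4375,0,-0.3],
    [0.0625,-0.475,0,-0.325],
    [0.0663,-0.5063,0,-0.3425],
    [0.0675,-0.5225,0,-0.35],
    [0.0675,-0.5288,0,-0.3525],
    [0.0675,-0.5288,0,-0.3525],
    [0.0675,-0.5288,0,-0.3525],
    [0.0675,-0.5288,0,-0.3525]
  ]
}}

```text
time: 7.53
ee_pos: [0.5997, -0.2016, 0.1873]
tcp_rot: [-180.0, 0.0, 15.3]
wrist_force: [-0.9, -1.3, -0.5]
opening: 0.0334
grasp_force: 32.3
```

```bash
python3 -c "
from h import *
shot('w3')"
```

```text
7.5333 [ 0.59968599 -0.20160352  0.18731707] [-1.79979964e+02  2.89101162e-03  1.53425749e+01] 0.03341787765805645 [-0.92443369 -1.25937993 -0.54966867]
```

View pics/w3.png

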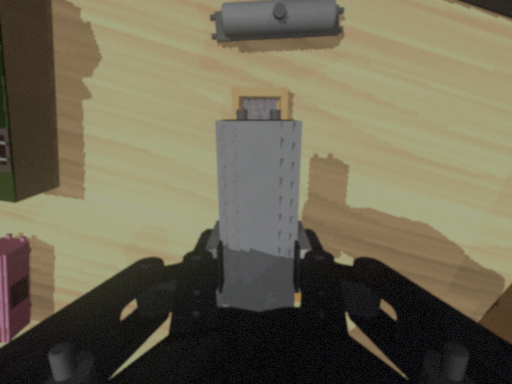

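The wagon hangs straight in the grip: roof far edge (217–301, row 121). The cradle's far end shows at (233–289, row 88).

Run:
```python
from h import *
C=wc('w3'); d=np.load('w3.npz')
P=unproj(C,[(233,88),(289,88)],.02); print(P,np.linalg.norm(P[1]-P[0])); a=np.radians(15.1)
m=P.mean(0)[:2]; print('centre est',m-.095*np.array([np.cos(a),np.sin(a)]), 'yaw',np.degrees(np.arctan2(*(P[0]-P[1])[[1,0]]))-90)
zr=.1873-.0177+.049
Q=unproj(C,[(217,121),(301,121)],zr); print('wagon end',Q,np.linalg.norm(Q[1]-Q[0]),'centre',Q.mean(0)[:2]-.065*np.array([np.cos(a),np.sin(a)]))
```

```text
[[ 0.68339526 -0.14991841  0.02      ]
 [ 0.69962998 -0.20889173  0.02      ]] 0.06116714283779861
centre est [ 0.59979272 -0.204153  ] yaw 15.391647323685717
wagon end [[ 0.65763841 -0.16842807  0.2186    ]
 [ 0.66666857 -0.20121358  0.2186    ]] 0.03400637134685412 centre [ 0.59939777 -0.20175361]
```

Converted, -15.9 cm / 80 = -0.1988, -15.8 cm / 80 = -0.1975.

Emit:
{"fn": "servo_tool", "kwargs": {
  "moves": [
    [0,-0.0013,-0.0125,0],
    [0,-0.0013,-0.0375,0],
    [0,-0.0013,-0.0625,0],
    [0,-0.0013,-0.0875,0],
    [0,-0.0013,-0.1125,0],
    [0,-0.0013,-0.1313,0],
    [0,-0.0013,-0.15,0],
    [0,-0.0013,-0.1625,0],
    [0,-0.0013,-0.1725,0],
    [0,-0.0013,-0.18,0],
    [0,-0.0013,-0.185,0],
    [0,-0.0013,-0.19,0],
    [0,-0.0013,-0.1938,0],
    [0,-0.0013,-0.1963,0],
    [0,-0.0013,-0.1975,0],
    [0,-0.0013,-0.1988,0],
    [0,-0.0013,-0.1988,0],
    [0,-0.0013,-0.1988,0]
  ]
}}

```text
time: 9.08
ee_pos: [0.5999, -0.2039, 0.0285]
tcp_rot: [180.0, -0.0, 15.2]
wrist_force: [-0.5, 0.2, -1.1]
opening: 0.0333
grasp_force: 32.3
```

Converted, -0.2 cm / 80 = -0.0025, -0.15 cm / 80 = -0.0019.

Emit:
{"fn": "servo_tool", "kwargs": {
  "moves": [
    [0,0,-0.0006,0],
    [0,0,-0.0013,0],
    [0,0,-0.0019,0],
    [0,0,-0.0025,0],
    [0,0,-0.0025,0],
    [0,0,-0.0025,0]
  ]
}}

```text
time: 9.58
ee_pos: [0.5997, -0.2038, 0.0262]
tcp_rot: [-180.0, 0.0, 15.2]
wrist_force: [-0.4, 0.1, -0.7]
opening: 0.0334
grasp_force: 32.3
```

Converted, -0.1 cm / 80 = -0.0013, -0.05 cm / 80 = -0.0006.

Emit:
{"fn": "servo_tool", "kwargs": {
  "moves": [
    [0,0,-0.0006,0],
    [0,0,-0.0013,0],
    [0,0,-0.0013,0],
    [0,0,-0.0013,0]
  ]
}}

```text
time: 9.92
ee_pos: [0.5998, -0.2039, 0.0257]
tcp_rot: [180.0, -0.0, 15.2]
wrist_force: [-2.6, 1.1, 3.3]
opening: 0.0336
grasp_force: 32.8
```

Emit:
{"fn": "servo_tool", "kwargs": {
  "moves": [
    [0,0,0,0],
    [0,0,0,0],
    [0,0,0,0],
    [0,0,0,0],
    [0,0,0,0],
    [0,0,0,0],
    [0,0,0,0],
    [0,0,0,0]
  ],
  "claw": 0.2
}}

```text
time: 10.58
ee_pos: [0.5998, -0.2038, 0.0253]
tcp_rot: [-180.0, 0.0, 15.2]
wrist_force: [-0.7, -0.8, -0.6]
opening: 0.0684
grasp_force: 0.0
```

Converted, 18 cm / 80 = 0.225, 16 cm / 80 = 0.2.

Emit:
{"fn": "servo_tool", "kwargs": {
  "moves": [
    [0,0,0.0063,0],
    [0,0,0.0188,0],
    [0,0,0.0375,0],
    [0,0,0.0625,0],
    [0,0,0.1,0],
    [0,0,0.1375,0],
    [0,0,0.175,0],
    [0,0,0.2,0],
    [0,0,0.225,0],
    [0,0,0.225,0],
    [0,0,0.225,0]
  ]
}}

```text
time: 11.5
ee_pos: [0.6003, -0.204, 0.2074]
tcp_rot: [179.9, -0.2, 15.2]
wrist_force: [-0.8, -0.0, -0.5]
opening: 0.0686
grasp_force: 0.0
```

```bash
python3 -c "
from h import *
shot('w4')"
```

```text
11.5 [ 0.60034416 -0.20401191  0.20741589] [ 1.79896046e+02 -1.55107859e-01  1.52274754e+01] 0.06856864488358985 [-0.80468174 -0.00838603 -0.54083485]
```

View pics/w4.png

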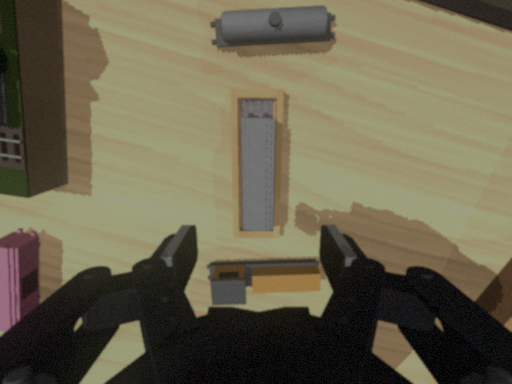

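The wagon stands upright and centred in the cradle, roof (240–275, rows 117–231), with the loco and tank undisturbed. Next is the bar.

Converted, 42.4 cm / 80 = 0.53, -14.5 cm / 80 = -0.1813, 1.415 rad / 4 = 0.3538.

Emit:
{"fn": "servo_tool", "kwargs": {
  "moves": [
    [-0.0063,0.0125,0,0.01],
    [-0.0125,0.0375,0,0.025],
    [-0.025,0.0625,0,0.05],
    [-0.0375,0.1,0,0.075],
    [-0.05,0.1375,0,0.1],
    [-0.0625,0.175,0,0.125],
    [-0.075,0.2125,0,0.15],
    [-0.0938,0.25,0,0.175],
    [-0.1125,0.2875,0,0.2],
    [-0.125,0.325,0,0.225],
    [-0.1375,0.3625,0,0.25],
    [-0.15,0.4,0,0.275],
    [-0.1625,0.4375,0,0.3],
    [-0.1813,0.475,0,0.325],
    [-0.1938,0.5063,0,0.345],
    [-0.2,0.525,0,0.3538],
    [-0.2,0.53,0,0.3538],
    [-0.2,0.53,0,0.3538],
    [-0.2,0.53,0,0.3538],
    [-0.2,0.53,0,0.3538]
  ],
  "claw": 0.5
}}

```text
time: 13.22
ee_pos: [0.44, 0.2193, 0.2049]
tcp_rot: [-180.0, 0.0, 96.2]
wrist_force: [-0.2, -0.2, 0.8]
opening: 0.0427
grasp_force: 0.0
```

```bash
python3 -c "
from h import *
shot('w5')"
```

```text
13.2167 [0.43999053 0.21930528 0.20488287] [-1.79964014e+02  2.51053626e-02  9.62013474e+01] 0.042699702378688156 [-0.23336047 -0.19858355  0.80141932]
```

View pics/w5.png

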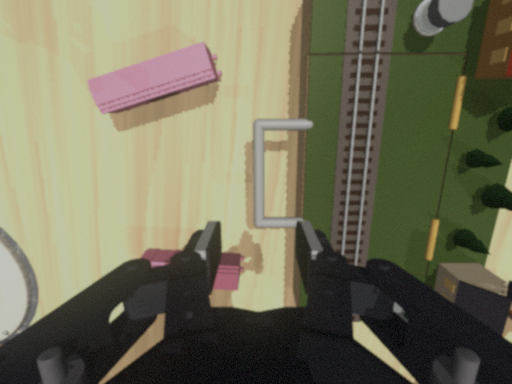

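The bar runs vertically between the fingers, from (259,125) to (259,222), with the hatch edge at column 304.

Run:
```python
from h import *
C=wc('w5')
P=unproj(C,[(259,125),(259,222)],.06); d=P[0]-P[1]; print(P,np.linalg.norm(d),P.mean(0),np.degrees(np.arctan2(d[1],d[0])))
m=P.mean(0); a=np.arctan2(d[1],d[0])-np.pi/2; n=np.array([np.cos(a),np.sin(a)])
for t in np.radians([0,15,30,45,60]):
    r=.2*(1-np.cos(t))+.004*np.sin(t); print(np.degrees(t).round(),(n*r*100).round(2),round((.2*np.sin(t)+.004*np.cos(t)-.004)*100,2))
```

```text
[[0.43438249 0.27541576 0.06      ]
 [0.44642169 0.16650976 0.06      ]] 0.10956942504417255 [0.44040209 0.22096276 0.06      ] 96.30824808911196
0.0 [0. 0.] 0.0
15.0 [0.78 0.09] 5.16
30.0 [2.86 0.32] 9.95
45.0 [6.1  0.67] 14.02
60.0 [10.28  1.14] 17.12
```

Converted, -16.4 cm / 80 = -0.205, -16.1 cm / 80 = -0.2013.

Emit:
{"fn": "servo_tool", "kwargs": {
  "moves": [
    [0,0,-0.025,0],
    [0,0,-0.0625,0],
    [0,0,-0.1,0],
    [0,0,-0.1375,0],
    [0,0,-0.1625,0],
    [0,0,-0.1813,0],
    [0,0,-0.1938,0],
    [0,0,-0.2013,0],
    [0,0,-0.205,0],
    [0,0,-0.205,0],
    [0,0,-0.205,0]
  ]
}}

```text
time: 14.18
ee_pos: [0.4403, 0.2203, 0.0421]
tcp_rot: [179.9, -0.0, 96.3]
wrist_force: [-0.3, 0.3, 0.4]
opening: 0.0427
grasp_force: 0.0
```

Emit:
{"fn": "servo_tool", "kwargs": {
  "moves": [
    [0,0,0,0],
    [0,0,0,0],
    [0,0,0,0],
    [0,0,0,0],
    [0,0,0,0],
    [0,0,0,0],
    [0,0,0,0],
    [0,0,0,0]
  ],
  "claw": 1,
  "force": 30
}}

```text
time: 14.85
ee_pos: [0.4402, 0.2204, 0.042]
tcp_rot: [179.9, -0.0, 96.3]
wrist_force: [-0.1, -0.2, 5.3]
opening: 0.0109
grasp_force: 29.3
```

Converted, 9.95 cm / 80 = 0.1244, 8.1 cm / 80 = 0.1013.

Emit:
{"fn": "servo_tool", "kwargs": {
  "moves": [
    [0.0003,0,0.005,0],
    [0.0006,0,0.0125,0],
    [0.0013,0.0001,0.02,0],
    [0.0021,0.0003,0.0275,0],
    [0.0031,0.0004,0.035,0],
    [0.0046,0.0005,0.0438,0],
    [0.0065,0.0008,0.0519,0],
    [0.0086,0.001,0.06,0],
    [0.011,0.0013,0.0688,0],
    [0.0138,0.0015,0.0769,0],
    [0.0166,0.0019,0.085,0],
    [0.02,0.0023,0.0931,0],
    [0.0235,0.0026,0.1013,0],
    [0.0274,0.003,0.1094,0],
    [0.0315,0.0035,0.1169,0],
    [0.0358,0.004,0.1244,0],
    [0.0358,0.004,0.1244,0],
    [0.0358,0.004,0.1244,0]
  ]
}}

```text
time: 16.35
ee_pos: [0.468, 0.2234, 0.1415]
tcp_rot: [-179.9, -0.0, 96.3]
wrist_force: [-6.3, 2.0, 1.5]
opening: 0.0109
grasp_force: 29.5
```

Converted, 7.42 cm / 80 = 0.0928, 7.17 cm / 80 = 0.0896.

Emit:
{"fn": "servo_tool", "kwargs": {
  "moves": [
    [0.0031,0.0004,0.0056,0],
    [0.007,0.0008,0.0113,0],
    [0.0108,0.0013,0.0163,0],
    [0.0146,0.0016,0.0216,0],
    [0.0228,0.0025,0.0319,0],
    [0.0314,0.0035,0.0416,0],
    [0.0405,0.0045,0.0509,0],
    [0.0501,0.0055,0.0598,0],
    [0.0603,0.0066,0.068,0],
    [0.0706,0.0079,0.0759,0],
    [0.0763,0.0085,0.0796,0],
    [0.0815,0.009,0.083,0],
    [0.0875,0.0096,0.0866,0],
    [0.0928,0.0103,0.0896,0],
    [0.0928,0.0103,0.0896,0],
    [0.0928,0.0103,0.0896,0],
    [0.0928,0.0103,0.0896,0],
    [0.0928,0.0103,0.0896,0]
  ]
}}

```text
time: 17.85
ee_pos: [0.5423, 0.2318, 0.2147]
tcp_rot: [179.9, -0.1, 96.3]
wrist_force: [-7.6, 2.3, 10.3]
opening: 0.0109
grasp_force: 31.0
```

```bash
python3 -c "
from h import *
shot('w6'); cv2.imwrite('s6raw.png',camera('scene')[:,:,::-1]); cv2.imwrite('t6raw.png',camera('top')[:,:,::-1])
a=cv2.imread('s6raw.png');b=cv2.imread('t6raw.png');c=cv2.imread('pics/w6.png')
cv2.imwrite('pics/c6.png',np.vstack([np.hstack([cv2.resize(a[130:330,240:480],(400,333)),cv2.resize(c,(400,300))[:333]if 0 else cv2.resize(c,(400,333))]),cv2.resize(b[110:267,90:380],(800,266)) if 0 else cv2.resize(b[120:240,100:460],(800,267))]))
"
```

```text
17.85 [0.54233353 0.23183915 0.2146866 ] [ 1.79910247e+02 -6.44262684e-02  9.63234356e+01] 0.01088422223433796 [-7.58429432  2.3394595  10.27154712]
```

View pics/c6.png

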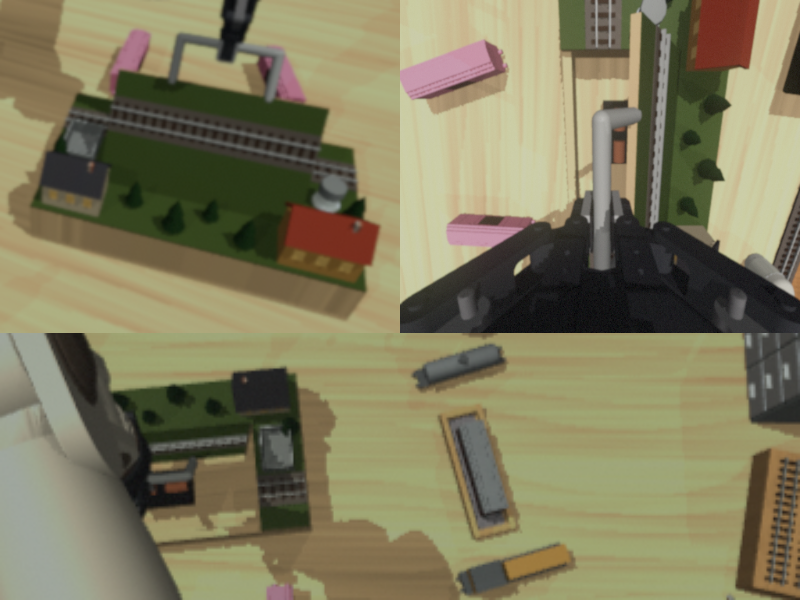

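The hatch is up with the bar pinched, and the wagon is still in the cradle. I'll measure the opening angle from the scene view using the bar corners (180,39), (281,50) and panel corners (121,74), (327,108) in the crop.

Run:
```python
from h import *
C=cam('scene'); px=np.array([(180,39),(281,50),(121,74),(327,108)])/1.6667+[240,130]-.2
M=np.array([(-.2,-.055,.004),(-.2,.055,.004),(-.15,-.12,.009),(-.15,.12,.009)])
yaw=.1105; R=Ro.from_euler('z',yaw).as_matrix()
def pts(t,dx=0,dy=0):
    h=np.array([.4402,.2208,0])+R@[.2,0,.056]+[dx,dy,0]
    return h+(R@Ro.from_euler('y',t).apply(M).T).T
# calibrate the offset with fixed module corners? first just angle
f=lambda v:(proj(C,pts(*v))-px).ravel()
for x in ([1.0],[1.0,0,0]):
    r=least_squares(f,x); print(np.degrees(r.x[0]),r.x,r.fun.round(1))
for t in (57,60,63): print(t,f([np.radians(t)]).round(1))
C=wc('w6'); print(proj(C,pts(np.radians(60)))*[400/512,333/384])
```

```text
59.91613809606688 [1.04573388] [-0.1 -1.3 -1.8  2.2 -2.1 -3.3  1.1  0.4]
56.02126727082675 [0.97775557 0.00290449 0.00232397] [ 1.  -0.7 -1.6  2.7 -0.8 -3.   1.3  0.5]
57 [ 0.2 -1.7 -2.4  1.7 -1.6 -3.9  0.3 -0.5]
60 [-0.1 -1.3 -1.8  2.3 -2.2 -3.3  1.1  0.4]
63 [-0.4 -0.6 -1.2  3.1 -2.8 -2.4  1.8  1.6]
[[202.78510265 289.36759801]
 [203.20480976 122.47629481]
 [231.41791067 312.28088714]
 [244.6230874   12.85301379]]
```

Emit:
{"fn": "servo_tool", "kwargs": {
  "moves": [
    [0,0,0,0],
    [0,0,0,0],
    [0,0,0,0],
    [0,0,0,0],
    [0,0,0,0],
    [0,0,0,0],
    [0,0,0,0],
    [0,0,0,0]
  ]
}}

```text
time: 18.67
ee_pos: [0.5423, 0.2318, 0.2147]
tcp_rot: [179.9, -0.1, 96.3]
wrist_force: [-7.1, 2.0, 10.3]
opening: 0.0106
grasp_force: 31.0
```

```bash
python3 -c "
from workcell import *
o=get_obs();print(o['ee_pos'],o['wrist_force'],o['grasp_force'])
if o['grasp_force']>20 and abs(o['ee_pos'][2]-.2147)<.002: print(job_done())"
```

```text
[0.54231086 0.2318349  0.21470492] [-7.07172614  1.969099   10.27105917] 30.992315411567688
the job is handed in; nothing more can be done
None
```

The wagon is parked upright in the cradle and released, the hatch is held open by its bar at about 60° (worked out from the gripper's position; the pictures agree but less precisely), and the job is handed in at about 19 s.

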